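Tidy the pen, eraser, tape and lip balm into the desk organiser

ROBOT

A 6-joint arm with a two-finger parallel gripper is mounted at the origin on a cart in front of the work surface, level with it; the furniture and walls round the work are solid. World frame = base frame: x ahead of the robot, y to its left, z up, the work surface at z = 0. Lengths are in m, angles in degrees, forces in N, time in s.
With the tool pointing down it reaches from about 0.4 to 0.825 m from the base axis. Payload 7 kg.
Tool frame: the origin (TCP) lies between the finger pads; the fingertips stand 25 mm ahead of it and the grasp point (between the pads) lies 6 mm ahead of it; z points along the fingers, y is the line along which they close (so a half turn about z gives the same grasp; the last joint's range is limited). The gripper opens to 88 mm and grips with 3 to 60 N. Pads are 19 mm wide; open, the fingers measure 130 mm over their backs; the gripper's body (78 mm by 193 mm) begins 47 mm behind the grasp point.
Start: joints at [-60.269, 20.546, 0.682, 0, -70.136, -16.507], TCP at [0.154, -0.657, 0.252] pointing down, gripper open.
Joint ranges: [-176.03, 176.03], [-82.01, 121.73], [-58.28, 71.71], [-173.87, 95.51], [-174.79, -0.11], [-173.66, 173.66]. Speed limits (degrees/s): [136.94, 136.94, 172.46, 180, 180, 180].

INTERFACE

Orientations are given as [roll, pitch, yaw] about the fixed x, y, z axes, in that order (R = Rz(yaw) Ry(pitch) Rx(roll)).
In Python, from plant import ctrl, sensors, snapshot gives the robot as it stands (ctrl), with the cameras as plain functions and the readings (sensors).
- The arm moves only by the tool drive_effector, called after ">>>" as name(argument=value, ...), one argument or row to a line, values as JSON. Schema: {"type":"object","properties":{"moves":{"type":"object","properties":{"rows":{"type":"array","items":{"type":"array","items":{"type":"number"},"minItems":5,"maxItems":5},"minItems":1,"maxItems":8}},"additionalProperties":false,"required":["rows"]},"only":{"type":"string"},"quiet":{"type":"boolean"},"lines":{"type":"string"}},"required":["moves"],"additionalProperties":false}. moves is an object whose key "rows" holds a list of rows, 1 to 8 of them, each of 5 numbers: dx, dy, dz in units of 50 mm, then a turn about the tool's z in degrees, then the finger opening in m; each row is the pose to reach, as a shift and turn from the pose commanded when the call began, along the tool's axes at that moment; what a row does not reach only later rows make up. A row lasts 1/8 s, in which the tool goes at most 0.0625 m and 10.7 degrees, less where a joint would pass 70% of its speed; a pose out of reach is approached as far as the arm can. The fingers move at their own pace and stop on an object; the grip force is fixed at half the most. Time passes only in rows, so rows that do not move let the fingers close. The tool returns the time, the measured TCP pose, the force, the opening and the grip force at its end. only (a regular expression) keeps the lines of the reply that match it, lines (a string "A,B") keeps lines A to B, and quiet returns only ok. Input that does not fit is refused with a message, and nothing moves.
- sensors.get_obs(): the state, without advancing time (a new reading comes with each control period).
- snapshot(name): name is "scene" or "top"; returns a dict with "frame" (400x640x3 uint8, red, green, blue), "z_map" (400x640 float32, m along the optical axis (not along the pixel's ray), 0 where there is no reading), "fovy" (degrees; the focal length in pixels is half the picture's height over the tangent of half this angle, whatever the lens; pixels are square), "cx", "cy" (the principal point, pixels), "k1" (the pictures are not rectified: a ray, as slopes to the right and down, at radius r is drawn at 1 + k1 r^2 times it, then the intrinsics apply), "R" (3x3) and "t" (3): a world point X has camera coordinates R X + t. Camera axes: x right, y down, z forward; pixel columns grow to the right and rows downward; lengths in m; the calibration is good to about 2 mm. A picture is of the moment at which its call begins.
- ctrl.close_job(): hands the job in; it is judged then, once.
The state is a dict: "clock": time; "joint_pos": joint angles; "qvel": joint speeds; "tau": joint torques, N m; "tool_pos": TCP position; "orientation": TCP orientation; "force": force on the tool from outside, world axes, zero at the start; "moment": the same for the moment, N m; "opening": finger opening in m; "gripper_force": force on a finger pad.
Only numpy, scipy, OpenCV 4.12 (cv2) and the standard library are available. Lean on these libraries where they do the work, as an engineer would, in place of code of your own. Each camera call takes 0.05 s, during which the arm holds its last target. There are 200 camera calls.

TASK

Tidy up the desk: lay the ballpoint pen in the organiser's long undivided pocket, the roll of tape inside the round rim, and in the divided insert the eraser in the shorter pocket and the lip balm in the longer one, each lying flat on the pocket's floor the way up it lies now. Leave the marker, the battery and the matchbox where they lie.

Things in the scene. Friction and masses are not known exactly. Their poses are not given: they have to be found in the camera images.
- pen: ballpoint pen with a tan barrel, black at one end and a metal tip at the other, lying on the desk: 140 mm long along its y axis, 10 mm wide, 10 mm high. Origin: centre of its underside; z up.
- eraser: eraser, white in a blue card sleeve, lying flat: 50 mm long along its y axis, 20 mm wide along x, 12 mm high. Origin: centre of its underside; z up.
- lip_balm: lip balm stick, half pink half white, lying down: 68 mm long along its y axis, 18 mm wide along x, 18 mm high. It does not roll. Origin: centre of its underside; z up.
- tape_roll: roll of tan adhesive tape lying flat: 58 mm across, 19 mm high. Origin: centre of its underside; z up. Its hole cannot be gripped; hold it across its outside.
- long_insert: Grey 170 x 84 mm insert, white walls, fixed in the wooden organiser (rim 13 mm high). Origin: centre of underside, 4 mm above the desk; x along its length away from the robot, y to the left, z up. Floor top at z = 3 mm. One undivided long pocket, 164 x 78 mm inside; walls 3 mm thick, 8 mm above the floor. The three inserts lie side by side in any order.
- pair_insert: Grey 170 x 84 mm insert, white walls, fixed in the wooden organiser (rim 13 mm high). Origin: centre of underside, 4 mm above the desk; x along its length away from the robot, y to the left, z up. Floor top at z = 3 mm. Cross wall: short pocket (69 x 78 mm, centre at x = -47.5 mm, y = 0) and longer pocket (92 x 78 mm, centre at x = +36 mm, y = 0); walls 3 mm thick, 8 mm above the floor.
- round_insert: Grey 170 x 84 mm insert, white walls, fixed in the wooden organiser (rim 13 mm high). Origin: centre of underside, 4 mm above the desk; x along its length away from the robot, y to the left, z up. Floor top at z = 3 mm. A flat plate with one round rim in its middle (centre at x = 0, y = 0), 77 mm across inside, 3 mm thick, standing 6 mm above the floor.
- marker: dark grey marker pen, 125 mm long along its y axis, 15 mm wide, lying on the desk; looks like the pen but is thicker and shorter. Not to be moved. Origin: centre of its underside; z up.
- battery: battery cell, green with a gold end, 50 mm long along its y axis, 14 mm thick, lying on the desk. Not to be moved. Origin: centre of its underside; z up.
- matchbox: reddish brown matchbox, 36 mm along x, 53 mm along y, 15 mm high. Not to be moved. Origin: centre of its underside; z up.

How it is judged (in metres and radians):
At the end, for the whole second after the job is handed in: Pen in the undivided pocket, tape inside the round rim, eraser in the shorter and lip balm in the longer pocket of the divided insert, each at rest, flat (tilt < 0.12 rad), underside < 3 mm above the pocket floor. Marker, battery, matchbox within 20 mm of their starts (x of pen in the frame of long_insert between -0.02 and 0.02 m and y of pen in the frame of long_insert between -0.036 and 0.036 m and z of pen in the frame of long_insert between 0 and 0.006 m and linear speed of each of pen, eraser, lip_balm, tape_roll below 0.02 m/s and angle between each of pen, eraser, lip_balm, tape_roll's own z axis and vertical below 0.12 rad and x of eraser in the frame of pair_insert between -0.0735 and -0.0215 m and y of eraser in the frame of pair_insert between -0.03 and 0.03 m and z of eraser in the frame of pair_insert between 0 and 0.006 m and x of lip_balm in the frame of pair_insert between -0.002 and 0.074 m and y of lip_balm in the frame of pair_insert between -0.032 and 0.032 m and z of lip_balm in the frame of pair_insert between 0 and 0.006 m and x of tape_roll in the frame of round_insert between -0.0125 and 0.0125 m and y of tape_roll in the frame of round_insert between -0.0125 and 0.0125 m and z of tape_roll in the frame of round_insert between 0 and 0.006 m and distance of each of marker, battery, matchbox from where it was at the start of the episode below 0.02 m); the robot touches nothing.
It fails at once if the marker was moved more than 20 mm (distance of marker from where it was at the start of the episode above 0.02 m).
It fails at once if the battery was moved more than 20 mm (distance of battery from where it was at the start of the episode above 0.02 m).
It fails at once if the matchbox was moved more than 20 mm (distance of matchbox from where it was at the start of the episode above 0.02 m).
It also fails if it takes over 106 s, if anything falls off the work surface, if the arm or the gripper's body presses on something with over 40 N, if the wrist force passes 120 N, or if a joint passes its speed limit or range.

## Working session

There is one attempt and no reset: what is moved stays moved. The work goes in short steps, Python scripts to look and compute and a tool call to move; the robot and the scene stay as the last step left them, time stands still between calls to the robot, and variables do not carry over. Pictures are saved under pics/ and viewed, at most 14 in all, crops included, and the job is handed in when it is done.

```bash
ls; mkdir -p pics; cat > h.py <<'E'
import numpy as np, cv2
from plant import ctrl, sensors, snapshot
def snap(n,save=None):
    s=snapshot(n)
    if save: cv2.imwrite('pics/'+save,cv2.cvtColor(s['frame'],cv2.COLOR_RGB2BGR))
    return s
def cam(s):
    f=200/np.tan(np.radians(s['fovy'])/2)
    return np.array([[f,0,s['cx']],[0,f,s['cy']],[0,0,1.]]),np.array([s['k1'],0,0,0.])
def ray(s,uv,z):
    K,d=cam(s); uv=np.array(uv,float).reshape(-1,1,2)
    n=cv2.undistortPoints(uv,K,d)[:,0]
    D=np.c_[n,np.ones(len(n))]@s['R']; o=-s['R'].T@s['t']
    return o+D*((z-o[2])/D[:,2])[:,None]
def cloud(s):
    v,u=np.mgrid[0:400,0:640]; K,d=cam(s)
    n=cv2.undistortPoints(np.stack([u,v],-1).reshape(-1,1,2).astype(float),K,d)[:,0]
    return ((np.c_[n,np.ones(len(n))]*s['z_map'].reshape(-1,1)-s['t'])@s['R']).reshape(400,640,3)
E
python3 - <<'E'
from h import *
for n in('top','scene'):
    s=snap(n,n+'0.png');print(n,s['fovy'],s['k1'],-s['R'].T@s['t'],s['R'].round(2).tolist())
print(sensors.get_obs())
E
```

```text
pics
plant.py
top 52.792278011220624 -0.08169781030015934 [0.40475464 0.01955804 1.07210423] [[0.02, -1.0, -0.0], [-0.99, -0.02, -0.12], [0.12, 0.0, -0.99]]
scene 49.726320518620824 -0.05445726598998681 [-0.1945094   0.55737069  0.63607711] [[-0.62, -0.79, 0.01], [-0.44, 0.33, -0.83], [0.65, -0.52, -0.55]]
{'clock': 0.1, 'joint_pos': array([-6.02677374e+01,  2.05873029e+01,  6.37641963e-01, -1.75737704e-02,
       -7.01360780e+01, -1.65045804e+01]), 'qvel': array([ 0.02724609, -0.09650702,  0.1232623 ,  0.06720661, -0.0643833 ,
        0.04545011]), 'tau': array([-1.75230922e-03, -5.84162772e+01,  2.93752116e+01,  7.01553941e+00,
        1.01886241e-02, -8.06606204e-05]), 'tool_pos': array([ 0.15430524, -0.65670123,  0.25070669]), 'orientation': array([ 1.79913100e+02, -8.51938551e-03, -1.66778295e+02]), 'force': array([ 0.0736749 , -0.19772817, -0.07293742]), 'moment': array([ 0.02457859, -0.04826284, -0.01559632]), 'gripper_force': 0.0, 'opening': 0.08756906797200409}
```

View pics/top0.png

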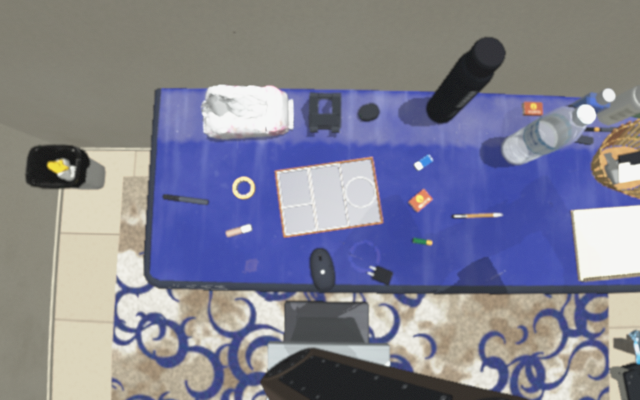

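View pics/scene0.png

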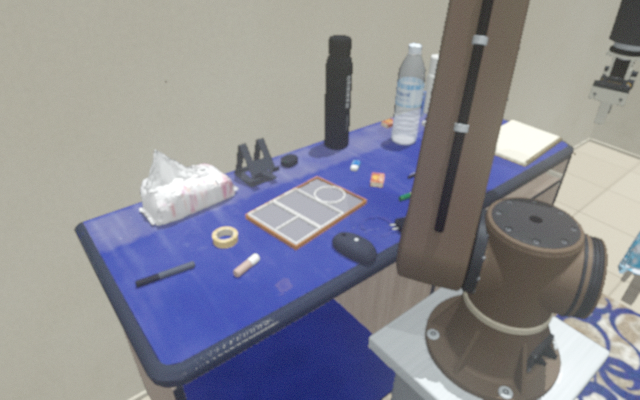

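Top view: the organiser spans (275–383, 158–236), with the inserts pair, long and round from left to right and the short pocket at the bottom. Pen (478,215), eraser (424,162), lip balm (239,230), tape (244,187), marker (185,199), battery (422,241), matchbox (420,200). The scene view agrees.

```bash
cat > meas.py <<'E'
from h import *
def blobs(s):
    f=cv2.cvtColor(s['frame'],cv2.COLOR_RGB2HSV)
    nb=~((f[...,0]>105)&(f[...,0]<135)&(f[...,1]>120)&(f[...,2]>60))
    m=np.zeros((400,640),np.uint8); m[145:255,160:515]=nb[145:255,160:515]*255
    n,l,st,c=cv2.connectedComponentsWithStats(m)
    return [(l==i,st[i]) for i in range(1,n) if st[i][4]>25]
if __name__=='__main__':
    s=snap('top'); C=cloud(s)
    cv2.imwrite('pics/crop0.png',cv2.cvtColor(cv2.resize(s['frame'][145:255,160:515],None,fx=2.25,fy=2.25,interpolation=cv2.INTER_CUBIC),cv2.COLOR_RGB2BGR))
    for m,st in blobs(s):
        c=cv2.findContours(m.astype(np.uint8),0,1)[0][0]
        zt=np.percentile(C[m][:,2],85)
        v,u=np.nonzero(m)
        h=max(zt,0)
        P=ray(s,np.c_[u,v],h/2)[:,:2]
        r=cv2.minAreaRect(P.astype(np.float32))
        b=cv2.boxPoints(r); e=b[1]-b[0],b[2]-b[1]; L=max(e,key=np.linalg.norm)
        print(st[:5],'med col',np.median(s['frame'][m],0),'ztop %.3f'%zt,'ctr',np.round(r[0],4),'size',np.round(sorted(r[1]),3),'axis deg %.1f'%(np.degrees(np.arctan2(L[1],L[0]))%180))
    print('desk z',np.nanmedian(C[170:230,395:405,2]),np.median(C[210:225,200:225,2]))
E
python3 meas.py
```

```text
[453 145  32  17 101] med col [ 98. 107. 182.] ztop 0.001 ctr [ 0.6637 -0.3763] size [0.045 0.087] axis deg 91.4
[486 145  29  21 266] med col [185. 190. 197.] ztop 0.059 ctr [ 0.6533 -0.4527] size [0.055 0.078] axis deg 91.5
[ 274  156  110   83 7148] med col [213. 214. 218.] ztop 0.010 ctr [0.537  0.0088] size [0.188 0.274] axis deg 99.1
[413 161  11  10  82] med col [213.5 223.  230.5] ztop 0.011 ctr [ 0.6244 -0.2322] size [0.023 0.028] axis deg 33.1
[231 176  25  24 388] med col [211.5 194.  174. ] ztop 0.019 ctr [0.5567 0.2368] size [0.062 0.065] axis deg 90.9
[407 188  27  25 385] med col [224. 136. 125.] ztop 0.017 ctr [ 0.5305 -0.2373] size [0.045 0.063] axis deg 129.7
[162 194  47  11 272] med col [ 82.  89. 115.] ztop 0.016 ctr [0.5236 0.3935] size [0.016 0.128] axis deg 83.0
[452 212  52   7 294] med col [156. 138. 144.] ztop 0.010 ctr [ 0.493  -0.3935] size [0.016 0.141] axis deg 90.8
[225 223  28  15 258] med col [201. 184. 181.] ztop 0.018 ctr [0.4426 0.2448] size [0.025 0.075] axis deg 106.3
[412 238  22   9 133] med col [ 65. 123. 107.] ztop 0.013 ctr [ 0.4192 -0.2426] size [0.021 0.056] axis deg 90.6
[311 248  19   7  97] med col [64. 69. 82.] ztop 0.027 ctr [0.3919 0.028 ] size [0.016 0.047] axis deg 90.9
desk z -0.0012486397261499906 -0.0007294376531009091
```

View pics/crop0.png

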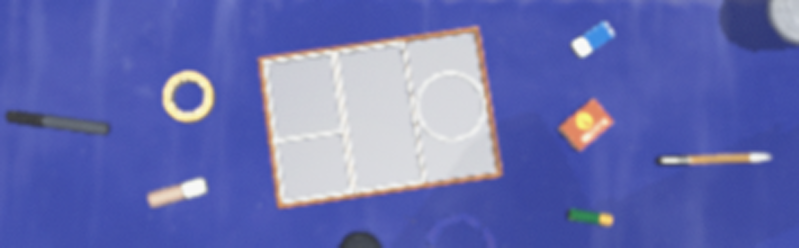

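```bash
cat > meas2.py <<'E'
from h import *
def obj(s,box,zc,k=5,thr=45):
    u0,v0,u1,v1=box; f=cv2.resize(s['frame'][v0:v1,u0:u1],None,fx=k,fy=k,interpolation=cv2.INTER_CUBIC)
    lab=cv2.cvtColor(f,cv2.COLOR_RGB2LAB).astype(float)
    edge=np.r_[lab[0],lab[-1],lab[:,0],lab[:,-1]]
    d=np.linalg.norm(lab-np.median(edge,0),axis=2); m=(d>thr).astype(np.uint8)
    n,l,st,c=cv2.connectedComponentsWithStats(m); i=1+np.argmax(st[1:,4])
    v,u=np.nonzero(l==i); P=ray(s,np.c_[(u+.5)/k-.5+u0,(v+.5)/k-.5+v0],zc)[:,:2]
    r=cv2.minAreaRect(P.astype(np.float32)); b=cv2.boxPoints(r); L=max((b[1]-b[0],b[2]-b[1]),key=np.linalg.norm)
    return np.array(r[0]),np.sort(r[1]),np.degrees(np.arctan2(L[1],L[0]))%180
B=dict(pen=((445,204,512,226),.005),eraser=((408,150,440,174),.009),lip=((218,218,260,244),.009),tape=((226,170,262,206),.016),marker=((160,190,215,210),.008),battery=((406,232,440,252),.007),matchbox=((402,184,440,216),.012))
if __name__=='__main__':
    s=snap('top'); C=cloud(s)
    for n,(b,z) in B.items():
        for t in (28,45):
            c,w,a=obj(s,b,z,thr=t); print(n,t,c.round(4),w.round(3),round(a,1))
    f=s['frame'].astype(int)
    # organiser: orange rim
    m=np.zeros((400,640),bool); R=f[145:245,265:395]; m[145:245,265:395]=(R[...,0]-R[...,2]>25)
    v,u=np.nonzero(m); r=cv2.minAreaRect(ray(s,np.c_[u,v],.013)[:,:2].astype(np.float32)); print('org',r)
    # white ring
    g=cv2.cvtColor(s['frame'],cv2.COLOR_RGB2GRAY).astype(int); print('grey/white',np.percentile(g[180:215,320:340],[5,50,95]),g[150:235,355:357].max())
    W=(g>g[180:215,320:340].mean()+12)&(np.ptp(f,axis=2)<30)
    v,u=np.nonzero(W); P=ray(s,np.c_[u,v],.013)[:,:2]; c0=np.array([.55,-.07])
    for _ in range(8):
        d=np.linalg.norm(P-c0,axis=1); q=P[(d>.031)&(d<.05)]
        A=np.c_[2*q,np.ones(len(q))]; x=np.linalg.lstsq(A,(q**2).sum(1),rcond=None)[0]; c0=x[:2]
    print('ring',c0,np.sqrt(x[2]+c0@c0),len(q))
    Z=C[...,2]; k=(Z>.02)&(C[...,0]>.3)&(C[...,0]<.85)&(abs(C[...,1])<.55)
    n,l,st,c=cv2.connectedComponentsWithStats(k.astype(np.uint8))
    for i in range(1,n):
        if st[i,4]>30: q=C[l==i]; print('tall',q.min(0).round(3),q.max(0).round(3),st[i])
E
python3 meas2.py
```

```text
pen 28 [ 0.4928 -0.3918] [0.015 0.143] 92.4
pen 45 [ 0.493  -0.3923] [0.014 0.14 ] 92.3
eraser 28 [ 0.6338 -0.2461] [0.028 0.058] 124.5
eraser 45 [ 0.6332 -0.2467] [0.026 0.056] 122.0
lip 28 [0.4419 0.2446] [0.024 0.074] 108.4
lip 45 [0.4421 0.2448] [0.023 0.073] 107.4
tape 28 [0.5561 0.235 ] [0.064 0.065] 2.1
tape 45 [0.5564 0.2347] [0.063 0.063] 2.5
marker 28 [0.523  0.3932] [0.016 0.128] 83.7
marker 45 [0.5227 0.3943] [0.013 0.123] 82.8
battery 28 [ 0.4222 -0.2414] [0.019 0.057] 80.1
battery 45 [ 0.4218 -0.2419] [0.017 0.055] 81.3
matchbox 28 [ 0.5296 -0.2358] [0.042 0.061] 130.9
matchbox 45 [ 0.53   -0.2361] [0.039 0.058] 130.1
org ((0.5360726118087769, 0.009052515029907227), (0.1798878312110901, 0.26501181721687317), 9.088175773620605)
grey/white [213. 215. 218.] 236
ring [ 0.550004   -0.07508497] 0.04020680934990724 143
tall [ 0.405 -0.55   0.02 ] [0.844 0.55  1.072] [   39     0   601   139 49229]
tall [ 0.405 -0.019  0.023] [0.812 0.06  1.072] [310  93  32  40 825]
tall [ 0.747 -0.123  0.02 ] [ 0.792 -0.071  0.029] [359 103  20  17 249]
tall [ 0.405 -0.543  0.02 ] [0.716 0.02  1.072] [ 502  104   94   61 3072]
tall [ 0.3   -0.009  0.02 ] [0.405 0.051 1.072] [310 249  25  39 763]
tall [ 0.31  -0.156  0.02 ] [ 0.353 -0.11   0.028] [373 267  19  18 199]
```

```bash
cat > plan.py <<'E'
import sys
from h import *
from scipy.spatial.transform import Rotation as Ro
def plan(x,y,z,axis):
    o=sensors.get_obs(); p=o['tool_pos']; R=Ro.from_euler('xyz',o['orientation'],degrees=True).as_matrix()
    yaw=o['orientation'][2]; best=None
    for k in range(-3,4):
        t=axis+180*k-yaw; j1=o['joint_pos'][0]; nj1=np.degrees(np.arctan2(y,x))
        j6=o['joint_pos'][5]+t-(nj1-j1)
        if abs(j6)<160 and (best is None or abs(t)<abs(best[0])): best=(t,j6)
    d=R.T@(np.array([x,y,z])-p)
    print('d',d.round(4),'turn %.1f'%-best[0],'j6->%.0f'%best[1],'now',p.round(4),o['orientation'].round(1),'t',o['clock'],'op %.4f'%o['opening'],'gf %.1f'%o['gripper_force'],o['force'].round(1))
plan(*map(float,sys.argv[1:5]))
E
python3 plan.py 0.493 -0.392 0.15 92.4
```

```text
d [-0.3903  0.1803  0.1011] turn -79.2 j6->41 now [ 0.1543 -0.6569  0.251 ] [ 179.9   -0.  -166.8] t 0.2 op 0.0877 gf 0.0 [-0.2  0.5 -0. ]
```

Careful with the scale: shifts go in units of 50 mm. That gives: -0.39 m is -7.8, 0.18 m is 3.6.

>>> drive_effector(
  moves={"rows": [[-7.8, 3.6, 1, -79, 0.07], [-7.8, 3.6, 1, -79, 0.07], [-7.8, 3.6, 1, -79, 0.07], [-7.8, 3.6, 1, -79, 0.07], [-7.8, 3.6, 1, -79, 0.07], [-7.8, 3.6, 1, -79, 0.07], [-7.8, 3.6, 2, -79, 0.06], [-7.8, 3.6, 2, -79, 0.06]]},
)

```text
clock: 1.2
tool_pos: [0.4936, -0.3899, 0.1486]
orientation: [179.8, 0.1, -87.4]
force: [-0.7, -0.1, -0.0]
opening: 0.061
gripper_force: 0.0
```

```bash
python3 plan.py 0.493 -0.392 0.027 92.4
```

```text
d [0.0024 0.0003 0.1216] turn 0.2 j6->41 now [ 0.4936 -0.3899  0.1486] [ 1.798e+02  1.000e-01 -8.740e+01] t 1.2 op 0.0610 gf 0.0 [-0.7 -0.1 -0. ]
```

Converted, 0.12 m is 2.4, 0.1 m is 2.

>>> drive_effector(
  moves={"rows": [[0.04, 0, 1.2, 0, 0.04], [0.04, 0, 2, 0, 0.04], [0.04, 0, 2.4, 0, 0.04], [0.04, 0, 2.4, 0, 0.04], [0.04, 0, 2.4, 0, 0.0], [0.04, 0, 2.4, 0, 0.0], [0.04, 0, 2.4, 0, 0.0], [0.04, 0, 2.4, 0, 0.0]]},
)

```text
clock: 2.2
tool_pos: [0.4932, -0.3948, 0.0324]
orientation: [-179.9, -0.0, -87.8]
force: [-0.7, 0.4, 3.6]
opening: 0.009
gripper_force: 30.0
```

```bash
python3 plan.py 0.536 0.009 0.035 9.1
```

```text
d [-0.4018 -0.0584 -0.0028] turn 83.1 j6->-82 now [ 0.4932 -0.3948  0.0324] [-179.9   -0.   -87.8] t 2.2 op 0.0090 gf 30.0 [-0.7  0.4  3.6]
```

>>> drive_effector(
  moves={"rows": [[0, 0, -1, 0, 0.0], [0, 0, -2, 0, 0.0], [0, 0, -2, 0, 0.0], [0, 0, -2, 0, 0]]},
)

```text
clock: 2.7
tool_pos: [0.4928, -0.3944, 0.1317]
orientation: [-180.0, 0.0, -87.8]
force: [0.3, -0.1, -0.1]
opening: 0.0098
gripper_force: 30.0
```

```bash
python3 plan.py 0.536 0.009 0.1 9.1;  python3 -c "
from h import *
s=snap('top');s2=snap('scene','scene1.png');cv2.imwrite('pics/c1.png',cv2.cvtColor(cv2.resize(s['frame'][170:270,400:560],None,fx=4,fy=4),cv2.COLOR_RGB2BGR))"
```

```text
d [-0.4015 -0.0587  0.0318] turn 83.1 j6->-82 now [ 0.4928 -0.3944  0.1317] [-180.     0.   -87.8] t 2.7 op 0.0098 gf 30.0 [ 0.3 -0.1 -0.1]
```

View pics/c1.png

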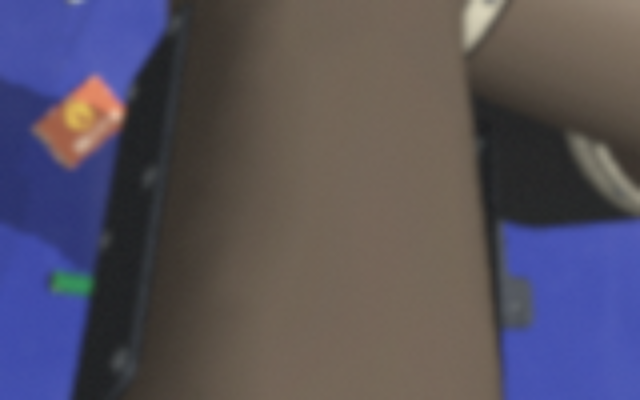

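The top view only shows the arm covering the grasp at the right; checking the scene view.

Converted, -0.12 m is -2.4, -0.401 m is -8.02.

>>> drive_effector(
  moves={"rows": [[-1.2, -0.2, 0, 11, 0], [-2.4, -0.4, 0, 22, 0], [-3.6, -0.6, 0, 32, 0], [-4.8, -0.8, 0, 43, 0], [-6, -1, 0, 54, 0], [-7.2, -1.16, 0, 64, 0], [-8.02, -1.17, 0, 75, 0], [-8.02, -1.17, 0, 83, 0]]},
)

```text
clock: 3.8
tool_pos: [0.5355, 0.0112, 0.1305]
orientation: [-180.0, -0.1, -167.0]
force: [0.4, -1.0, 1.1]
opening: 0.0093
gripper_force: 30.0
```

```bash
python3 plan.py 0.536 0.009 0.045 9.1;  python3 -c "
from h import *
s2=snap('scene');cv2.imwrite('pics/c2.png',cv2.cvtColor(cv2.resize(s2['frame'][130:290,200:400],None,fx=3.5,fy=3.5),cv2.COLOR_RGB2BGR))"
```

```text
d [-0.0001 -0.0023  0.0855] turn 3.9 j6->-82 now [0.5355 0.0112 0.1305] [-1.80e+02 -1.00e-01 -1.67e+02] t 3.8 op 0.0093 gf 30.0 [ 0.4 -1.   1.1]
```

View pics/c2.png

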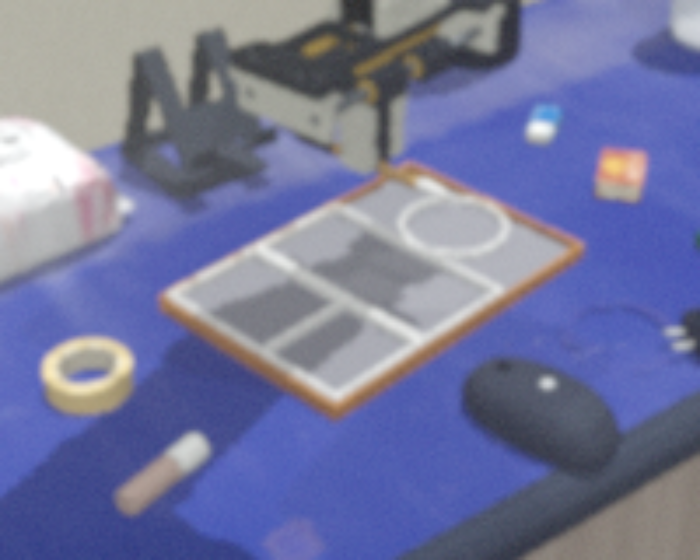

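The pen is held at the fingertips, at about (430,185) in the crop; its slope differs from the walls', so I zoom in.

>>> drive_effector(
  moves={"rows": [[0, -0.04, 0, 4, 0], [0, -0.04, 0, 4, 0], [0, -0.04, 0, 4, 0]]},
)

```text
clock: 4.22
tool_pos: [0.536, 0.0058, 0.1311]
orientation: [-180.0, -0.1, -170.8]
force: [-0.5, -0.1, 0.1]
opening: 0.009
gripper_force: 30.0
```

```bash
python3 plan.py 0.536 0.009 0.045 9.1;  python3 -c "
from h import *
s2=snap('scene');cv2.imwrite('pics/c3.png',cv2.cvtColor(cv2.resize(s2['frame'][145:205,280:360],None,fx=9,fy=9,interpolation=cv2.INTER_CUBIC),cv2.COLOR_RGB2BGR))
K,d=cam(s2)
P=np.array([[.536,.009,.1],[.467,-.002,.1],[.605,.02,.1],[.467,-.002,.12]])
print(cv2.projectPoints(P,cv2.Rodrigues(s2['R'])[0],s2['t'],K,d)[0][:,0].round(1))"
```

```text
d [-0.0006  0.0031  0.0861] turn 0.1 j6->-82 now [0.536  0.0058 0.1311] [-1.800e+02 -1.000e-01 -1.708e+02] t 4.225 op 0.0090 gf 30.0 [-0.5 -0.1  0.1]
[[306.6 176.9]
 [328.  187.3]
 [286.9 167.3]
 [328.2 180.1]]
```

View pics/c3.png

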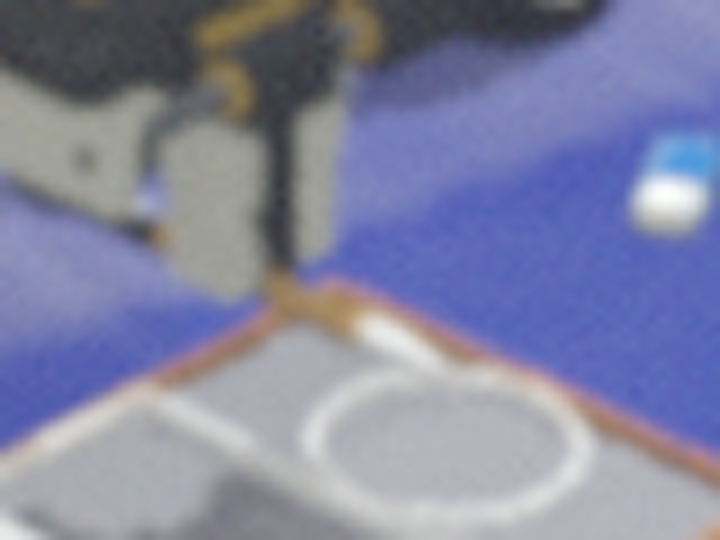

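>>> drive_effector(
  moves={"rows": [[0, 0.06, 1, 0, 0], [0, 0.06, 1.6, 0, 0], [0, 0.06, 1.78, 0, 0], [0, 0.06, 1.78, 0, 0], [0, 0.06, 1.78, 0, 0]]},
)

```text
clock: 4.9
tool_pos: [0.5367, 0.0095, 0.0438]
orientation: [180.0, 0.1, -170.9]
force: [0.2, 0.1, -0.8]
opening: 0.0094
gripper_force: 30.0
```

```bash
python3 plan.py 0.536 0.009 0.04 9.1
```

```text
d [ 0.0008 -0.0004  0.0038] turn 0.0 j6->-82 now [0.5367 0.0095 0.0438] [ 1.800e+02  1.000e-01 -1.709e+02] t 4.9 op 0.0094 gf 30.0 [ 0.2  0.1 -0.8]
```

>>> drive_effector(
  moves={"rows": [[0, 0, 0.06, 0, 0], [0, 0, 0.06, 0, 0], [0, 0, 0.06, 0, 0], [0, 0, 0.06, 0, 0]]},
)

```text
clock: 5.4
tool_pos: [0.5359, 0.0094, 0.0397]
orientation: [180.0, 0.0, -170.9]
force: [0.9, 0.4, 0.6]
opening: 0.009
gripper_force: 30.0
```

```bash
python3 plan.py 0.536 0.009 0.04 9.1
```

```text
d [-0.     -0.0004 -0.0003] turn 0.0 j6->-82 now [0.5359 0.0094 0.0397] [ 180.     0.  -170.9] t 5.4 op 0.0090 gf 30.0 [0.9 0.4 0.6]
```

Converted, -0.11 m is -2.2, -0.1 m is -2.

>>> drive_effector(
  moves={"rows": [[0, 0, 0.02, 0, 0], [0, 0, 0.02, 0, 0.022], [0, 0, 0.02, 0, 0.022], [0, 0, 0.02, 0, 0.022], [0, 0, -0.8, 0, 0.022], [0, 0, -2, 0, 0.04], [0, 0, -2.2, 0, 0.04], [0, 0, -2.2, 0, 0.04]]},
)

```text
clock: 6.4
tool_pos: [0.536, 0.0095, 0.1501]
orientation: [180.0, 0.1, -170.9]
force: [-0.4, 0.3, -0.7]
opening: 0.0393
gripper_force: 0.0
```

```bash
python3 plan.py 0.633 -0.246 0.15 123;python3 -c "
from h import *
s2=snap('scene');cv2.imwrite('pics/c4.png',cv2.cvtColor(cv2.resize(s2['frame'][150:250,230:390],None,fx=5,fy=5,interpolation=cv2.INTER_CUBIC),cv2.COLOR_RGB2BGR))"
```

```text
d [-0.0553 -0.2676  0.    ] turn 66.1 j6->-126 now [0.536  0.0095 0.1501] [ 1.800e+02  1.000e-01 -1.709e+02] t 6.4 op 0.0393 gf 0.0 [-0.4  0.3 -0.7]
```

View pics/c4.png

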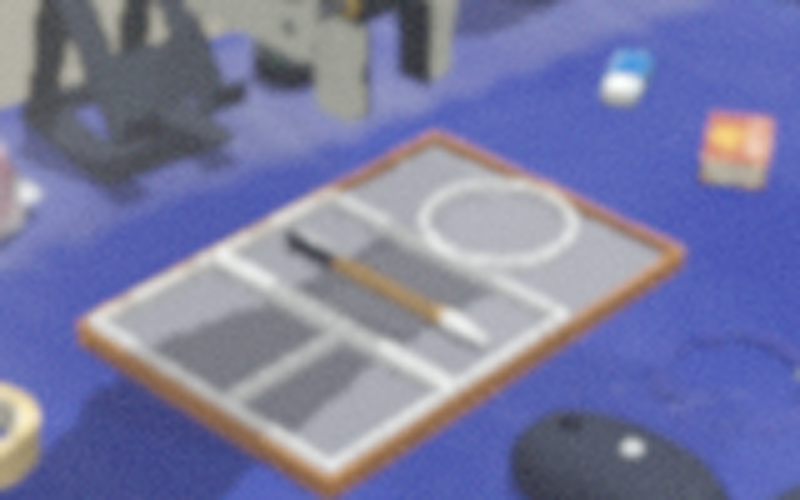

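The pen lies flat in the long pocket, crop (290,240) to (487,338). Next the eraser.

Converted, -0.268 m is -5.36, -0.24 m is -4.8.

>>> drive_effector(
  moves={"rows": [[-0.3, -1.2, 0, 10, 0.05], [-0.6, -2.4, 0, 20, 0.05], [-0.8, -3.6, 0, 31, 0.05], [-1, -4.8, 0, 42, 0.05], [-1.1, -5.36, 0, 52, 0.05], [-1.1, -5.36, 0, 62, 0.05], [-1.1, -5.36, 0, 66, 0.05], [-1.1, -5.36, 0.8, 66, 0.05]]},
)

```text
clock: 7.45
tool_pos: [0.6338, -0.2471, 0.1096]
orientation: [179.9, 0.1, 123.1]
force: [0.1, 0.2, -2.1]
opening: 0.0501
gripper_force: 0.0
```

```bash
python3 plan.py 0.633 -0.246 0.027 123
```

```text
d [ 0.0015 -0.0003  0.0826] turn 0.1 j6->-126 now [ 0.6338 -0.2471  0.1096] [1.799e+02 1.000e-01 1.231e+02] t 7.45 op 0.0501 gf 0.0 [ 0.1  0.2 -2.1]
```

>>> drive_effector(
  moves={"rows": [[0, 0, 0, 0, 0.05], [0, 0, 0, 0, 0.05]]},
)

```text
clock: 7.7
tool_pos: [0.6325, -0.2467, 0.1091]
orientation: [-179.9, -0.0, 123.1]
force: [0.7, 0.7, 0.9]
opening: 0.0501
gripper_force: 0.0
```

```bash
python3 plan.py 0.633 -0.246 0.029 123
```

```text
d [0.0002 0.0009 0.0801] turn 0.1 j6->-126 now [ 0.6325 -0.2467  0.1091] [-179.9   -0.   123.1] t 7.7 op 0.0501 gf 0.0 [0.7 0.7 0.9]
```

Converted, 0.08 m is 1.6, 0.07 m is 1.4.

>>> drive_effector(
  moves={"rows": [[0, 0, 1, 0, 0.05], [0, 0, 1.4, 0, 0.05], [0, 0, 1.6, 0, 0.05], [0, 0, 1.6, 0, 0.05], [0, 0, 1.6, 0, 0.05], [0, 0, 1.6, 0, 0.05]]},
)

```text
clock: 8.45
tool_pos: [0.6333, -0.2467, 0.0308]
orientation: [179.9, 0.1, 123.1]
force: [0.0, 0.2, 0.6]
opening: 0.05
gripper_force: 0.0
```

```bash
python3 plan.py 0.633 -0.246 0.028 123
```

```text
d [0.0007 0.0001 0.0028] turn 0.1 j6->-126 now [ 0.6333 -0.2467  0.0308] [1.799e+02 1.000e-01 1.231e+02] t 8.45 op 0.0500 gf 0.0 [0.  0.2 0.6]
```

Converted, 0.003 m is 0.06.

>>> drive_effector(
  moves={"rows": [[0, 0, 0.06, 0, 0.05], [0, 0, 0.06, 0, 0.05], [0, 0, 0.06, 0, 0.0], [0, 0, 0.06, 0, 0.0], [0, 0, 0.06, 0, 0.0], [0, 0, 0.06, 0, 0.0]]},
)

```text
clock: 9.2
tool_pos: [0.6326, -0.2465, 0.0266]
orientation: [-180.0, 0.0, 123.1]
force: [0.2, -0.6, 0.1]
opening: 0.0208
gripper_force: 29.9
```

```bash
python3 plan.py 0.5 0.08 0.1 9.1
```

```text
d [ 0.3459  0.0674 -0.0734] turn -66.0 j6->-90 now [ 0.6326 -0.2465  0.0266] [-180.     0.   123.1] t 9.2 op 0.0208 gf 29.9 [ 0.2 -0.6  0.1]
```

Converted, -0.1 m is -2, -0.06 m is -1.2.

>>> drive_effector(
  moves={"rows": [[0, 0, -1.2, 0, 0], [0, 0, -2, 0, 0], [0, 0, -2, 0, 0]]},
)

```text
clock: 9.57
tool_pos: [0.6349, -0.247, 0.131]
orientation: [179.7, 0.3, 123.2]
force: [-0.5, 0.5, -0.2]
opening: 0.0207
gripper_force: 29.9
```

```bash
python3 plan.py 0.476 0.0845 0.127 9.1
```

```text
d [0.3645 0.0483 0.0024] turn -65.9 j6->-91 now [ 0.6349 -0.247   0.131 ] [179.7   0.3 123.2] t 9.575 op 0.0207 gf 29.9 [-0.5  0.5 -0.2]
```

>>> drive_effector(
  moves={"rows": [[1.2, 0.2, 0, -10, 0], [2.4, 0.4, 0, -20, 0], [3.6, 0.5, 0, -30, 0], [4.8, 0.7, 0, -40, 0], [6, 0.8, 0, -50, 0], [7.26, 0.98, 0, -60, 0], [7.26, 0.98, 0, -66, 0], [7.26, 0.98, 0, -66, 0]]},
)

```text
clock: 10.58
tool_pos: [0.4747, 0.0849, 0.1263]
orientation: [-180.0, -0.0, -170.8]
force: [-0.6, 0.3, 0.0]
opening: 0.0209
gripper_force: 29.9
```

>>> drive_effector(
  moves={"rows": [[0, 0, 0, 0, 0], [0, 0, 0, 0, 0]]},
)

```text
clock: 10.82
tool_pos: [0.4754, 0.0834, 0.1263]
orientation: [-180.0, -0.0, -171.1]
force: [-0.5, -0.6, -0.0]
opening: 0.0209
gripper_force: 29.9
```

```bash
python3 plan.py 0.476 0.0845 0.0355 9.1
```

```text
d [-0.0008  0.001   0.0908] turn -0.2 j6->-91 now [0.4754 0.0834 0.1263] [-180.    -0.  -171.1] t 10.825 op 0.0209 gf 29.9 [-0.5 -0.6 -0. ]
```

>>> drive_effector(
  moves={"rows": [[0, 0.02, 1, 0, 0], [0, 0.02, 1.6, 0, 0], [0, 0.02, 1.82, 0, 0], [0, 0.02, 1.82, 0, 0], [0, 0.02, 1.82, 0, 0], [0, 0.02, 1.82, 0, 0]]},
)

```text
clock: 11.58
tool_pos: [0.4758, 0.0856, 0.0366]
orientation: [180.0, 0.1, -170.9]
force: [-0.1, 0.2, 0.2]
opening: 0.0208
gripper_force: 30.0
```

```bash
python3 plan.py 0.476 0.0845 0.0342 9.1
```

```text
d [-0.0001 -0.0011  0.0024] turn 0.0 j6->-91 now [0.4758 0.0856 0.0366] [ 1.800e+02  1.000e-01 -1.709e+02] t 11.575 op 0.0208 gf 30.0 [-0.1  0.2  0.2]
```

Converted, -0.1 m is -2, -0.05 m is -1.

>>> drive_effector(
  moves={"rows": [[0, 0, 0.04, 0, 0], [0, 0, 0.04, 0, 0], [0, 0, 0.04, 0, 0.03], [0, 0, 0.04, 0, 0.03], [0, 0, 0.04, 0, 0.03], [0, 0, -1, 0, 0.03], [0, 0, -2, 0, 0.05], [0, 0, -2, 0, 0.05]]},
)

```text
clock: 12.58
tool_pos: [0.4774, 0.0864, 0.1395]
orientation: [179.9, 0.4, -170.8]
force: [-0.1, 0.3, -0.8]
opening: 0.0448
gripper_force: 0.0
```

```bash
python3 plan.py 0.442 0.2447 0.12 107.5
```

```text
d [0.0099 0.1619 0.0198] turn -98.3 j6->-12 now [0.4774 0.0864 0.1395] [ 179.9    0.4 -170.8] t 12.575 op 0.0448 gf 0.0 [-0.1  0.3 -0.8]
```

>>> drive_effector(
  moves={"rows": [[0, 0.6, 0, -10, 0.05], [0.2, 1.6, 0, -21, 0.05], [0.2, 2.4, 0, -31, 0.05], [0.2, 3.24, 0, -42, 0.05], [0.2, 3.24, 0, -52, 0.05], [0.2, 3.24, 0.4, -63, 0.05], [0.2, 3.24, 0.4, -73, 0.05], [0.2, 3.24, 0.4, -84, 0.05]]},
)

```text
clock: 13.58
tool_pos: [0.4391, 0.2432, 0.1145]
orientation: [179.9, -0.1, -86.8]
force: [-0.5, -0.7, 0.2]
opening: 0.0502
gripper_force: 0.0
```

>>> drive_effector(
  moves={"rows": [[0, 0, 0, -10, 0.05], [0, 0, 0, -14.5, 0.05], [0, 0, 0, -14.5, 0.05], [0, 0, 0, -14.5, 0.05]]},
)

```text
clock: 14.08
tool_pos: [0.4394, 0.2434, 0.1152]
orientation: [180.0, -0.0, -72.7]
force: [-0.6, -0.3, 0.3]
opening: 0.0496
gripper_force: 0.0
```

```bash
python3 plan.py 0.442 0.2447 0.03 107.5
python3 -c "
from h import *
s2=snap('scene');cv2.imwrite('pics/c5.png',cv2.cvtColor(cv2.resize(s2['frame'][150:300,200:400],None,fx=3.5,fy=3.5,interpolation=cv2.INTER_CUBIC),cv2.COLOR_RGB2BGR))"
```

```text
d [-0.0005 -0.0029  0.0852] turn -0.2 j6->-11 now [0.4394 0.2434 0.1152] [180.   -0.  -72.7] t 14.075 op 0.0496 gf 0.0 [-0.6 -0.3  0.3]
```

View pics/c5.png

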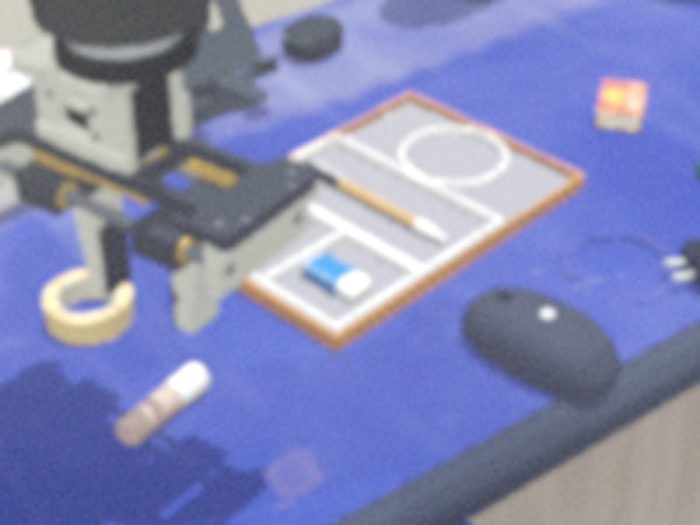

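The eraser lies flat in the short pocket (crop 337,275), with the gripper above the lip balm.

Converted, 0.086 m is 1.72, 0.08 m is 1.6.

>>> drive_effector(
  moves={"rows": [[0, -0.06, 1, 0, 0.05], [0, -0.06, 1.6, 0, 0.05], [0, -0.06, 1.72, 0, 0.05], [0, -0.06, 1.72, 0, 0.05], [0, -0.06, 1.72, 0, 0.0], [0, -0.06, 1.72, 0, 0.0], [0, -0.06, 1.72, 0, 0.0], [0, -0.06, 1.72, 0, 0.0]]},
)

```text
clock: 15.12
tool_pos: [0.4426, 0.2446, 0.03]
orientation: [-180.0, 0.0, -72.6]
force: [-1.4, 0.4, 4.2]
opening: 0.0181
gripper_force: 30.0
```

```bash
python3 plan.py 0.442 0.2447 0.03 107.5
```

```text
d [-0.0002  0.0005 -0.    ] turn -0.1 j6->-11 now [0.4426 0.2446 0.03  ] [-180.     0.   -72.6] t 15.125 op 0.0181 gf 30.0 [-1.4  0.4  4.2]
```

>>> drive_effector(
  moves={"rows": [[0, 0, -1.2, 0, 0], [0, 0, -2, 0, 0], [0, 0, -2, 0, 0], [0, 0, -2, 0, 0]]},
)

```text
clock: 15.62
tool_pos: [0.4421, 0.2442, 0.1293]
orientation: [180.0, 0.0, -72.7]
force: [0.0, 0.7, -0.2]
opening: 0.0178
gripper_force: 30.0
```

```bash
python3 plan.py 0.5582 0.0976 0.13 9.1
```

```text
d [ 0.1746 -0.0671 -0.0008] turn -81.8 j6->89 now [0.4421 0.2442 0.1293] [180.    0.  -72.7] t 15.625 op 0.0178 gf 30.0 [ 0.   0.7 -0.2]
```

>>> drive_effector(
  moves={"rows": [[1, -0.4, 0, -10, 0], [2, -0.8, 0, -21, 0], [3, -1.2, 0, -31, 0], [3.49, -1.34, 0, -42, 0], [3.49, -1.34, 0, -52, 0], [3.49, -1.34, 0, -63, 0], [3.49, -1.34, 0, -73, 0], [3.49, -1.34, 0, -82, 0]]},
)

```text
clock: 16.62
tool_pos: [0.5576, 0.0975, 0.1277]
orientation: [179.9, 0.2, 9.7]
force: [-0.0, -1.0, -1.1]
opening: 0.0179
gripper_force: 30.0
```

>>> drive_effector(
  moves={"rows": [[0, 0, 0, 0, 0], [0, 0, 0, 0, 0], [0, 0, 0, 0, 0]]},
)

```text
clock: 17.0
tool_pos: [0.5583, 0.0979, 0.1292]
orientation: [180.0, 0.0, 9.2]
force: [0.3, 0.4, -0.1]
opening: 0.018
gripper_force: 30.0
```

```bash
python3 plan.py 0.5582 0.0976 0.0378 9.1
```

```text
d [-0.0001  0.0003  0.0914] turn 0.1 j6->89 now [0.5583 0.0979 0.1292] [180.    0.    9.2] t 17.0 op 0.0180 gf 30.0 [ 0.3  0.4 -0.1]
```

Converted, 0.09 m is 1.8, 0.08 m is 1.6.

>>> drive_effector(
  moves={"rows": [[0, 0, 1, 0, 0], [0, 0, 1.6, 0, 0], [0, 0, 1.8, 0, 0], [0, 0, 1.8, 0, 0], [0, 0, 1.8, 0, 0], [0, 0, 1.8, 0, 0]]},
)

```text
clock: 17.75
tool_pos: [0.5592, 0.0983, 0.0408]
orientation: [-180.0, -0.1, 9.4]
force: [0.4, 0.1, -0.2]
opening: 0.018
gripper_force: 30.0
```

```bash
python3 plan.py 0.5582 0.0976 0.0375 9.1
```

```text
d [-0.0011  0.0006  0.0033] turn 0.3 j6->89 now [0.5592 0.0983 0.0408] [-1.8e+02 -1.0e-01  9.4e+00] t 17.75 op 0.0180 gf 30.0 [ 0.4  0.1 -0.2]
```

>>> drive_effector(
  moves={"rows": [[-0.02, 0, 0.06, 0, 0], [-0.02, 0, 0.06, 0, 0], [-0.02, 0, 0.06, 0, 0], [-0.02, 0, 0.06, 0, 0.028], [-0.02, 0, 0.06, 0, 0.028], [-0.02, 0, 0.06, 0, 0.028], [-0.02, 0, -1, 0, 0.028], [-0.02, 0, -2, 0, 0.08]]},
)

```text
clock: 18.75
tool_pos: [0.5571, 0.0975, 0.1403]
orientation: [180.0, 0.1, 9.4]
force: [0.6, 0.8, 0.5]
opening: 0.0333
gripper_force: 0.0
```

>>> drive_effector(
  moves={"rows": [[0, 0, 0, 0, 0.085], [0, 0, 0, 0, 0.085], [0, 0, 0, 0, 0.085]]},
)

```text
clock: 19.12
tool_pos: [0.5567, 0.0974, 0.1383]
orientation: [180.0, 0.1, 9.4]
force: [-0.4, 0.7, 0.0]
opening: 0.0623
gripper_force: 0.0
```

```bash
python3 plan.py 0.556 0.235 0.12 9.1
```

```text
d [ 0.0217 -0.1359  0.0181] turn 0.3 j6->76 now [0.5567 0.0974 0.1383] [1.8e+02 1.0e-01 9.4e+00] t 19.125 op 0.0623 gf 0.0 [-0.4  0.7  0. ]
```

>>> drive_effector(
  moves={"rows": [[0.4, -1, 0, 10, 0.085], [0.434, -2, 0, 21, 0.085], [0.434, -2.72, 0, 31, 0.085], [0.434, -2.72, 0, 42, 0.085], [0.434, -2.72, 0, 52, 0.085], [0.434, -2.72, 0, 63, 0.085], [0.434, -2.72, 0, 73, 0.085], [0.434, -2.72, 0.4, 84, 0.085]]},
)

```text
clock: 20.12
tool_pos: [0.5572, 0.2358, 0.1193]
orientation: [-180.0, 0.0, -74.7]
force: [0.4, 0.3, -0.3]
opening: 0.0852
gripper_force: 0.0
```

>>> drive_effector(
  moves={"rows": [[0, 0, 0, 6, 0.085], [0, 0, 0, 6, 0.085], [0, 0, 0, 6, 0.085], [0, 0, 0, 6, 0.085]]},
)

```text
clock: 20.62
tool_pos: [0.5568, 0.2355, 0.1195]
orientation: [180.0, -0.0, -80.3]
force: [-0.7, -0.1, -0.1]
opening: 0.0851
gripper_force: 0.0
```

```bash
python3 plan.py 0.556 0.235 0.0335 99.1
python3 -c "
from h import *
s2=snap('scene');cv2.imwrite('pics/c6.png',cv2.cvtColor(cv2.resize(s2['frame'][150:300,180:400],None,fx=3.5,fy=3.5,interpolation=cv2.INTER_CUBIC),cv2.COLOR_RGB2BGR))"
```

```text
d [0.0004 0.0009 0.086 ] turn 0.6 j6->-14 now [0.5568 0.2355 0.1195] [180.   -0.  -80.3] t 20.625 op 0.0851 gf 0.0 [-0.7 -0.1 -0.1]
```

View pics/c6.png

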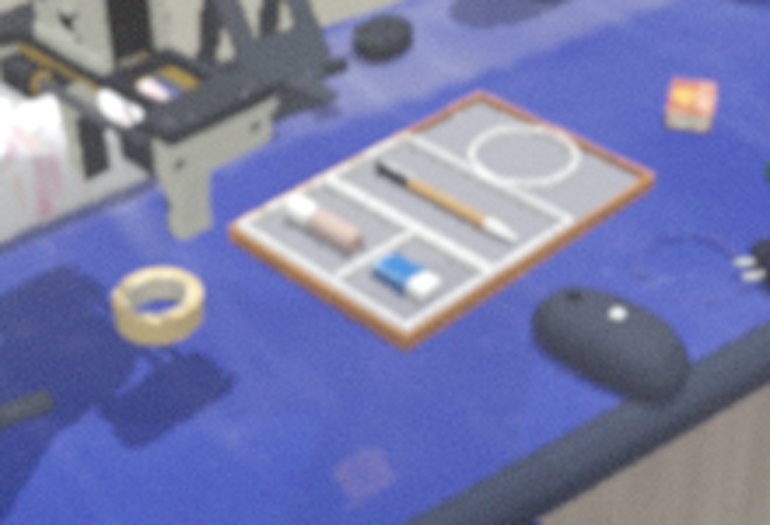

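Lip balm lies flat in the longer pocket (crop 325,222) and the eraser in the shorter (407,275). The tape (160,305) is under the gripper.

Converted, 0.085 m is 1.7, 0.07 m is 1.4.

>>> drive_effector(
  moves={"rows": [[0, 0.02, 1, 0.5, 0.085], [0, 0.02, 1.4, 0.5, 0.085], [0, 0.02, 1.7, 0.5, 0.085], [0, 0.02, 1.7, 0.5, 0.085], [0, 0.02, 1.7, 0.5, 0.085], [0, 0.02, 1.7, 0.5, 0.085]]},
)

```text
clock: 21.42
tool_pos: [0.5564, 0.2358, 0.0357]
orientation: [-179.9, 0.1, -80.9]
force: [-0.4, 0.4, -0.0]
opening: 0.0851
gripper_force: 0.0
```

```bash
python3 plan.py 0.556 0.235 0.0335 99.1
```

```text
d [0.0007 0.0005 0.0022] turn 0.0 j6->-14 now [0.5564 0.2358 0.0357] [-1.799e+02  1.000e-01 -8.090e+01] t 21.425 op 0.0851 gf 0.0 [-0.4  0.4 -0. ]
```

>>> drive_effector(
  moves={"rows": [[0, 0, 0.02, 0, 0.085], [0, 0, 0.02, 0, 0.085], [0, 0, 0.02, 0, 0.0], [0, 0, 0.02, 0, 0.0], [0, 0, 0.02, 0, 0.0], [0, 0, 0.02, 0, 0.0], [0, 0, 0.02, 0, 0.0], [0, 0, 0.02, 0, 0.0]]},
)

```text
clock: 22.42
tool_pos: [0.5557, 0.2353, 0.0335]
orientation: [180.0, -0.0, -80.9]
force: [0.2, -0.4, -0.1]
opening: 0.0568
gripper_force: 30.0
```

```bash
python3 plan.py 0.556 0.235 0.0335 99.1
```

```text
d [ 0.0003 -0.0002  0.    ] turn 0.0 j6->-14 now [0.5557 0.2353 0.0335] [180.   -0.  -80.9] t 22.425 op 0.0568 gf 30.0 [ 0.2 -0.4 -0.1]
```

>>> drive_effector(
  moves={"rows": [[0, 0, -1, 0, 0], [0, 0, -2, 0, 0], [0, 0, -2, 0, 0], [0, 0, -2, 0, 0]]},
)

```text
clock: 22.92
tool_pos: [0.5554, 0.2352, 0.1334]
orientation: [180.0, 0.0, -80.9]
force: [-1.1, 0.1, -1.8]
opening: 0.0563
gripper_force: 30.0
```

```bash
python3 plan.py 0.5498 -0.0746 0.13 99.1
```

```text
d [0.305  0.0545 0.0033] turn 0.0 j6->17 now [0.5554 0.2352 0.1334] [180.    0.  -80.9] t 22.925 op 0.0563 gf 30.0 [-1.1  0.1 -1.8]
```

Careful with the scale: shifts go in units of 50 mm. That gives: 0.02 m is 0.4, 0.305 m is 6.1.

>>> drive_effector(
  moves={"rows": [[1.2, 0.2, 0, 0, 0], [2.4, 0.4, 0, 0, 0], [3.6, 0.6, 0, 0, 0], [4.8, 0.8, 0, 0, 0], [5.8, 1, 0, 0, 0], [6.1, 1.09, 0, 0, 0], [6.1, 1.09, 0, 0, 0], [6.1, 1.09, 0, 0, 0]]},
)

```text
clock: 23.92
tool_pos: [0.5503, -0.0737, 0.133]
orientation: [180.0, 0.0, -80.9]
force: [0.0, -0.0, -0.1]
opening: 0.0568
gripper_force: 30.0
```

>>> drive_effector(
  moves={"rows": [[0, 0, 0, 0, 0], [0, 0, 0, 0, 0]]},
)

```text
clock: 24.18
tool_pos: [0.5505, -0.0736, 0.1335]
orientation: [-180.0, 0.0, -80.8]
force: [0.1, 0.5, -2.0]
opening: 0.0565
gripper_force: 30.0
```

```bash
python3 plan.py 0.5498 -0.0746 0.0405 99.1
python3 -c "
from h import *
s2=snap('scene');cv2.imwrite('pics/c7.png',cv2.cvtColor(cv2.resize(s2['frame'][110:230,240:400],None,fx=4.5,fy=4.5,interpolation=cv2.INTER_CUBIC),cv2.COLOR_RGB2BGR))"
```

```text
d [0.0009 0.0008 0.093 ] turn 0.1 j6->17 now [ 0.5505 -0.0736  0.1335] [-180.     0.   -80.8] t 24.175 op 0.0565 gf 30.0 [ 0.1  0.5 -2. ]
```

View pics/c7.png

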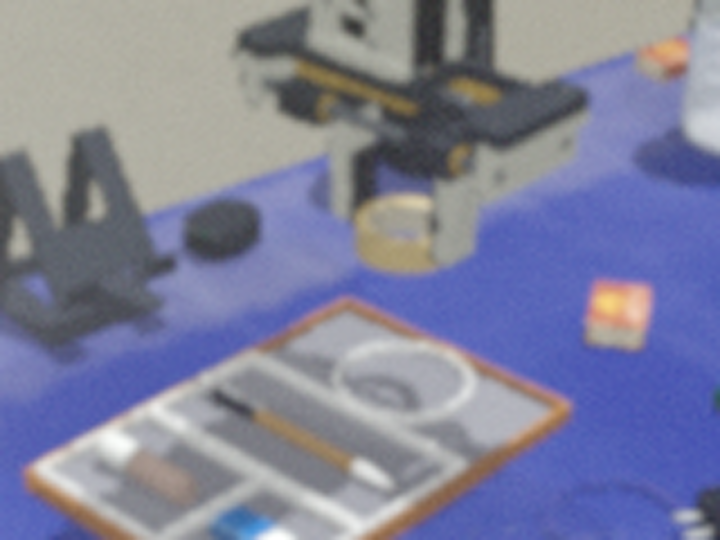

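The tape is held level between both fingers (crop 410,232), clear of the ring below at (405,380).

>>> drive_effector(
  moves={"rows": [[0.02, 0.02, 1, 0, 0], [0.02, 0.02, 1.6, 0, 0], [0.02, 0.02, 1.78, 0, 0], [0.02, 0.02, 1.78, 0, 0], [0.02, 0.02, 1.78, 0, 0], [0.02, 0.02, 1.78, 0, 0]]},
)

```text
clock: 24.98
tool_pos: [0.5503, -0.0755, 0.0457]
orientation: [-179.9, 0.0, -80.9]
force: [0.4, 0.4, -0.3]
opening: 0.0567
gripper_force: 30.0
```

```bash
python3 plan.py 0.5498 -0.0746 0.0405 99.1
```

```text
d [-0.0009  0.0003  0.0052] turn 0.0 j6->17 now [ 0.5503 -0.0755  0.0457] [-179.9    0.   -80.9] t 24.975 op 0.0567 gf 30.0 [ 0.4  0.4 -0.3]
```

>>> drive_effector(
  moves={"rows": [[0, 0, 0.08, 0, 0], [0, 0, 0.08, 0, 0], [0, 0, 0.08, 0, 0], [0, 0, 0.08, 0, 0]]},
)

```text
clock: 25.48
tool_pos: [0.5495, -0.0756, 0.0406]
orientation: [180.0, -0.0, -80.9]
force: [0.6, 0.1, -0.6]
opening: 0.0567
gripper_force: 30.0
```

```bash
python3 plan.py 0.5498 -0.0746 0.0408 99.1
```

```text
d [-0.001  -0.0005 -0.0002] turn 0.0 j6->17 now [ 0.5495 -0.0756  0.0406] [180.   -0.  -80.9] t 25.475 op 0.0567 gf 30.0 [ 0.6  0.1 -0.6]
```

Converted, -0.15 m is -3, -0.13 m is -2.6.

>>> drive_effector(
  moves={"rows": [[0, 0, 0, 0, 0.075], [0, 0, 0, 0, 0.075], [0, 0, 0, 0, 0.075], [0, 0, 0, 0, 0.075], [0, 0, -0.6, 0, 0.075], [0, 0, -1.6, 0, 0.075], [0, 0, -2.6, 0, 0.075], [0, 0, -3, 0, 0.075]]},
)

```text
clock: 26.48
tool_pos: [0.5508, -0.0755, 0.194]
orientation: [-179.7, -0.0, -80.9]
force: [0.1, 0.6, -0.3]
opening: 0.0753
gripper_force: 0.0
```

```bash
python3 plan.py 0.30 -0.55 0.25 99.1
```

```text
d [ 0.4286  0.3227 -0.0574] turn 0.0 j6->70 now [ 0.5508 -0.0755  0.194 ] [-179.7   -0.   -80.9] t 26.475 op 0.0753 gf 0.0 [ 0.1  0.6 -0.3]
```

Converted, 0.3 m is 6, 0.4 m is 8.

>>> drive_effector(
  moves={"rows": [[0.4, 1, -1, 0, 0.075], [1.4, 2, -1.1, 0, 0.075], [2.4, 3, -1.1, 0, 0.075], [3.4, 4, -1.1, 0, 0.075], [4.4, 4.8, -1.1, 0, 0.075], [5.6, 5.4, -1.1, 0, 0.075], [6.8, 5.8, -1.1, 0, 0.075], [8, 6, -1.1, 0, 0.075]]},
)

```text
clock: 27.48
tool_pos: [0.3191, -0.4843, 0.2461]
orientation: [-180.0, -0.0, -80.9]
force: [1.7, -0.9, 0.9]
opening: 0.0749
gripper_force: 0.0
```

```bash
python3 - <<'E'
from meas2 import *
s=snap('top');cv2.imwrite('pics/fin.png',cv2.cvtColor(cv2.resize(s['frame'][145:255,160:450],None,fx=2.7,fy=2.7,interpolation=cv2.INTER_CUBIC),cv2.COLOR_RGB2BGR))
for n in('marker','battery','matchbox'): print(n,obj(s,*B[n]))
f=s['frame'].astype(int); m=np.zeros((400,640),bool); Rg=f[165:225,338:378]; m[165:225,338:378]=Rg[...,0]-Rg[...,2]>20
m&=np.hypot(*(np.mgrid[0:400,0:640]-np.array([192,359])[:,None,None]))<17
v,u=np.nonzero(m); c=cv2.minEnclosingCircle(ray(s,np.c_[u,v],.02)[:,:2].astype(np.float32)); print('tape',c)
C=cloud(s); print('z tape',np.median(C[m][:,2]))
E
```

```text
marker (array([0.52245367, 0.3939521 ]), array([0.01316557, 0.12341718]), np.float32(82.50946))
battery (array([ 0.42160276, -0.24236111]), array([0.01582634, 0.05289052]), np.float32(81.29164))
matchbox (array([ 0.52994365, -0.23596075]), array([0.03946041, 0.05770312]), np.float32(129.93962))
tape ((0.5493699908256531, -0.08095628768205643), 0.03584213927388191)
z tape 0.024388849880606255
```

View pics/fin.png

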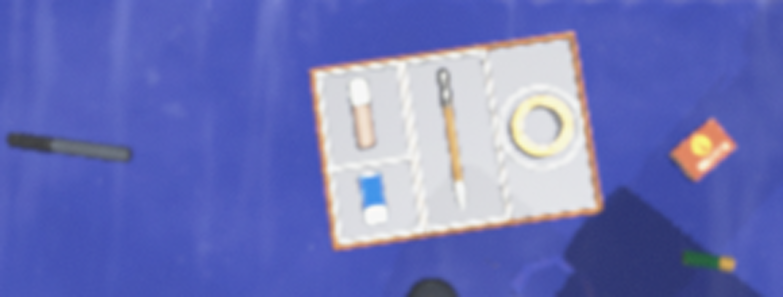

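All four items lie in their places, with the tape concentric with the ring (541,126), and the marker, battery and matchbox have not moved.

>>> drive_effector(
  moves={"rows": [[0, 0, 0, 0, 0.075], [0, 0, 0, 0, 0.075], [0, 0, 0, 0, 0.075]]},
)

```text
clock: 27.9
tool_pos: [0.3207, -0.4814, 0.246]
orientation: [-180.0, -0.0, -80.8]
force: [-0.1, 0.6, 0.2]
opening: 0.0745
gripper_force: 0.0
```

```bash
python3 -c "
from plant import ctrl, sensors, snapshot
print(ctrl.close_job())"
```

```text
the job is handed in; nothing more can be done
None
```

I handed the job in at about 28 s; the last picture showed the pen, tape, eraser and lip balm each lying in the right pocket and the marker, battery and matchbox within 1 mm of where they started, though the hand-in returned no verdict.

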